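Refit the volume knob of a headphone amplifier

ROBOT

A 6-joint arm with a two-finger parallel gripper is mounted at the origin on the work surface. World frame = base frame: x ahead of the robot, y to its left, z up, the work surface at z = 0. Lengths are in m, angles in rad, forces in N, time in s.
With the tool pointing down it reaches from about 0.35 to 0.725 m from the base axis. Payload 6 kg.
Tool frame: the origin (TCP) lies on the centre line of the jaws, within the pads' length; the fingertips stand 8 mm ahead of it and the grasp point (between the pads) lies 11 mm behind it (env.nose_length is the distance from the TCP to the fingertips, in m); z points along the fingers, y is the line along which they close (so a half turn about z gives the same grasp; the last joint's range is limited). The gripper opens to 85 mm and grips with 20 to 120 N. Pads are 22 mm wide; open, the fingers measure 114 mm over their backs; the gripper's body (76 mm by 85 mm) begins 54 mm behind the grasp point. The pads swing forward as they close: fully open they stand 13 mm farther back than shut.
Start: joints at [1.67, 0.04, 0.085, 0, -1.615, -0.334], TCP at [0.14, 0.584, 0.239] pointing down, gripper open.
Joint ranges: [-2.56, 2.56], [-1.29, 2.01], [-1.08, 1.49], [-3.29, 1.98], [-2.81, -0.18], [-2.99, 2.99]. Speed limits (rad/s): [2.57, 2.57, 3.01, 3.14, 3.14, 3.14].

INTERFACE

Orientations are given as a unit quaternion [w, x, y, z].
In Python, from cell import telemetry, eyes, env gives the robot as it stands. The module is installed in compiled form; this text tells all that it offers.
- The arm moves only by the shell command python3 -m handwheel 'ROWS' [FORCE]. ROWS is JSON, a list of rows, each a list of 3 entries, a list of its own where there are three numbers: the shift along the tool's x, y, z in mm, then the turn, a rotation vector about the tool's x, y, z in rad, then the finger opening in mm, from 0 to 85.4. A call has exactly 8 rows; each row shifts and turns the commanded pose from where the row before left it, along the tool's axes as they then stand; what a row does not reach is not made up. A row lasts 1/8 s, in which the tool goes at most 62.5 mm and 10.7 degrees, less where a joint would pass 70% of its speed; a pose out of reach is approached as far as the arm can. A call with a gripper value outside its range is refused whole. The fingers move at their own pace and stop on an object; FORCE is the grip in N (left out, the last holds). Time passes only in rows, so rows that do not move let the fingers close, or fill a call up. It gives the time, the measured TCP pose, the force, the opening and the grip force at its end, in the units of the state.
- telemetry.observe(): the state, without advancing time (a new reading comes with each control period).
- eyes.snapshot(name): name is "scene" or "top" or "wrist"; returns the picture (400x640x3 uint8, blue, green, red); there is no depth.
- eyes.camera_params(name): a dict with "intrinsics" (3x3 intrinsics, pixels), "R" (3x3) and "t" (3): a world point X has camera coordinates R X + t; the wrist camera has in their place "mount" (4x4, takes a point from camera to tool coordinates, whose origin is the TCP and whose axes are the flange's). Camera axes: x right, y down, z forward; pixel columns grow to the right and rows downward; lengths in m; the calibration is good to about 2 mm. The wrist camera is an equidistant fisheye: a pixel r from the principal point sees the ray r / f radians off the axis. A picture is of the moment at which its call begins: read the wrist's pose just before it. camera_params takes no time and is no camera call.
- env.close_job(): hands the job in; it is judged then, once.
Trained networks look in the newest picture that a camera, given by its name, has taken for a name from the list of things; names that differ only in an ending like _2 or _b are one class to them, and where a whole thing is asked for, a point or a joint stands for the part that bears it (a point fixed in the world has none). Each returns a list of dicts, best first, with "score" (0 to 1); they miss things now and then, are a little off and sometimes report something else, mostly with a low value. They report only what shows in the picture. A call takes as long as a camera call. They do not tell look-alikes from the thing itself.
- eyes.regions_of(camera, name): "pixels" (400x640 bool, what is visible of it) and "uv" ([column, row] in pixels, amid what is visible of it).
The state is a dict: "time_s": time; "joint_pos": joint angles; "dq": joint speeds; "joint_torque": joint torques, N m; "ee_pos": TCP position; "eef_rot": TCP orientation; "contact_force": force on the tool from outside, world axes, zero at the start; "ft_torque": the same for the moment, N m; "opening": finger opening in m; "grip_force": force on a finger pad.
Only numpy, scipy, OpenCV 4.12 (cv2) and the standard library are available. Lean on these libraries where they do the work, as an engineer would, in place of code of your own. Each camera call takes 0.05 s, during which the arm holds its last target. There are 200 camera calls.

TASK

The volume knob has come off the headphone amplifier on the repair bench. Pressing only lightly (18 N would scar the shaft's tip), turn the knob until its bore slips over the flat of the control's D-shaft, push it straight down until it snaps fully home (never with 50 N), then turn it by the knob until its white line points at the orange mark and let go. Leave the mouse, the bottle and the screwdriver where they are.

Things in the scene. Friction and masses are not known exactly. Their poses are not given: they have to be found in the camera images.
- knob_mid (a point): Loose volume knob, upright on the bench, about 50 g, 30 mm tall. Its aluminium body is a block 36 mm long (x) by 30 mm wide (y); grip it across the two flat sides 30 mm apart, which run from 2 to 30 mm above its underside, best 23 mm up. This point: on its axis, 15 mm above its underside. x points along the white line on its top, from centre to edge; z up.
- knob_bore (a point): Mouth of the knob's D-shaped bore, centre of its underside: 13 mm round, 18 mm deep, closed above; the round side of the mouth is bevelled by 1 mm. Its flat is on the white line's side, 2.1 mm from the axis. x as for knob_mid. A groove inside catches two spring balls on the shaft: the knob rests on them some 8 mm short of home, passes with about 6 N and snaps.
- shaft_top (a point): Tip centre of the steel D-shaft standing up from the amplifier, 80 mm above the bench. Shaft 12 mm round, 20 mm tall, flat 1.5 mm from the axis, tip square-edged. Axes are those of the box, not of the turning shaft: x points to the orange mark, z up. Knob fully home: bore's end on the tip, underside 2 mm above the panel, knob_mid 3 mm below this point.
- shaft_foot (a point): Foot of the shaft at the panel, 20 mm under shaft_top. How it feels: unless the flats agree within about 8 degrees and the axes within about 0.6 mm, the knob only rests on the shaft's tip. Pressed with 3 to 8 N and turned, it drops at least 6 mm when they agree. Once home, turning the knob turns the shaft, with up to 10 degrees of play either way; some springs back on release.
- mark (a point): Orange mark on the amplifier's black top panel, 36 mm from the shaft. Box fixed, grey, 140 x 170 mm, panel 60 mm above the bench. The shaft turns (friction 0.04 N m); its angle is not measured: from above its flat, so also the white line when the knob fits, starts facing 23 to 103 degrees clockwise of this mark, over the white ticks.
- mouse_mid (a point): black computer mouse, 105 x 58 x 33 mm, centre; leave alone
- bottle_mid (a point): white plastic bottle with red cap, 52 mm in diameter, 130 mm tall, centre; leave alone
- screwdriver_grip (a point): screwdriver lying on the bench, 170 mm long, middle of its handle; leave alone
Not all that is in view belongs to the job. Of the things like the part that bears shaft_top, leave any that is blue or purple; of the rest the larger one is meant.

How it is judged:
On the way:
1. the knob is pushed onto the D-shaft until it has snapped home (z of knob_mid in the frame of shaft_top below -0.0012 m and horizontal distance between knob_mid and shaft_top below 0.003 m and angle between knob_mid's own z axis and vertical below 0.12 rad), for 0.2 s.
At the end, for the whole second after the job is handed in: The knob sits snapped home on the shaft (its middle at least 1.2 mm below the height of the shaft's tip, 3 mm nominal; within 3 mm of the axis; upright within 7 degrees) and its white line points at the orange mark within 12 degrees; the robot has let go (all of step 1 and angle between the x axis of knob_mid and the x axis of shaft_top, either way round below 0.22 rad); the robot touches nothing.
It fails at once if the knob is pressed with more than 18 N on the shaft's tip before it has slipped over it (its middle still more than 8 mm above the tip's height) (contact force between knob and amp above 18 N and z of knob_mid in the frame of shaft_top above 0.008 m).
It fails at once if the knob is pressed or forced against the control with more than 50 N (contact force between knob and amp above 50 N).
It fails at once if a bystander is moved by more than 30 mm (distance of any of mouse_mid, bottle_mid, screwdriver_grip from where it was at the start of the episode above 0.03 m).
It also fails if it takes over 72 s, if anything falls off the work surface, if the arm or the gripper's body presses on something with over 40 N, if the wrist force passes 120 N, or if a joint passes its speed limit or range.

## Working session

There is one attempt and no reset: what is moved stays moved. The work goes in short steps, Python scripts to look and compute and a shell command to move; the robot and the scene stay as the last step left them, time stands still between calls to the robot, and variables do not carry over. Pictures are saved under pics/ and viewed, at most 10 in all, crops included, and the job is handed in when it is done.

```bash
mkdir -p pics; cat > h.py <<'E'
import numpy as np, cv2
from cell import telemetry, eyes, env
from scipy.spatial.transform import Rotation as Ro
def rot(q): return Ro.from_quat([q[1],q[2],q[3],q[0]]).as_matrix()
def ray(cam,uv,s=None):
    p=eyes.camera_params(cam);K=np.array(p['intrinsics'])
    if cam!='wrist':
        R=np.array(p['R']);t=np.array(p['t'])
        return -R.T@t, R.T@np.linalg.inv(K)@np.array([uv[0],uv[1],1.])
    a=np.array([(uv[0]-K[0,2])/K[0,0],(uv[1]-K[1,2])/K[1,1]]);th=np.linalg.norm(a)
    d=np.array([*(np.sin(th)*a/max(th,1e-9)),np.cos(th)])
    M=np.array(p['mount']);R=rot(s['eef_rot'])
    return R@M[:3,3]+s['ee_pos'], R@M[:3,:3]@d
def atz(cam,uv,z,s=None):
    o,d=ray(cam,uv,s); return o+d*(z-o[2])/d[2]
E
python3 - <<'E'
from h import *
np.set_printoptions(precision=3,suppress=True)
s=telemetry.observe();print(s)
for c in ['top','scene']:
    cv2.imwrite(f'pics/{c}0.png',eyes.snapshot(c))
    for n,z in [('knob_mid',.015),('shaft_top',.03),('mark',.06),('mouse_mid',.016),('bottle_mid',.065),('screwdriver_grip',.015)]:
        for r in eyes.regions_of(c,n):
            print(c,n,round(r['score'],2),np.array(r['uv']),r['pixels'].sum(),atz(c,r['uv'],z))
E
```

```text
{'time_s': 0.0, 'joint_pos': array([ 1.67 ,  0.041,  0.084, -0.   , -1.615, -0.334]), 'dq': array([ 0.001, -0.002,  0.001,  0.002, -0.001,  0.   ]), 'joint_torque': array([ -0.001, -36.821,  34.743,   6.933,  -0.005,   0.   ]), 'ee_pos': array([0.139, 0.583, 0.238]), 'eef_rot': array([ 0.001,  0.993, -0.117, -0.   ]), 'contact_force': array([-1.181, -1.01 ,  0.085]), 'ft_torque': array([ 0.031, -0.041,  0.019]), 'grip_force': 0.0, 'opening': 0.08548552368902043}
top knob_mid 0.77 [272.8 198.4] 226 [0.55  0.141 0.015]
top shaft_top 0.92 [297.6 291.4] 5052 [0.339 0.076 0.03 ]
top shaft_top 0.71 [480.  216.6] 2372 [ 0.517 -0.339  0.03 ]
top shaft_top 0.64 [394.3 224.2] 5008 [ 0.495 -0.141  0.03 ]
top mark 0.9 [397.  224.3] 4931 [ 0.493 -0.142  0.06 ]
top mark 0.56 [485.6 217.6] 2376 [ 0.513 -0.339  0.06 ]
top mark 0.55 [395.2 305.8] 2420 [ 0.316 -0.138  0.06 ]
top bottle_mid 0.36 [273.5 198.4] 201 [0.545 0.134 0.065]
top screwdriver_grip 0.92 [170.7 211. ] 602 [0.516 0.377 0.015]
scene knob_mid 0.79 [345.2 212.3] 182 [0.545 0.142 0.015]
scene knob_mid 0.63 [298.8 293. ] 965 [ 0.7   -0.076  0.015]
scene knob_mid 0.22 [382.7 274.6] 1065 [0.751 0.114 0.015]
scene shaft_top 0.79 [290.7 170.2] 2629 [0.335 0.084 0.03 ]
scene shaft_top 0.74 [212.9 193.7] 1406 [ 0.318 -0.149  0.03 ]
scene shaft_top 0.72 [234.6 235. ] 4051 [ 0.487 -0.146  0.03 ]
scene shaft_top 0.63 [148. 281.] 2444 [ 0.518 -0.362  0.03 ]
scene mark 0.85 [212.8 197. ] 1497 [ 0.363 -0.156  0.06 ]
scene mark 0.69 [151.9 279.5] 2547 [ 0.542 -0.349  0.06 ]
scene mark 0.67 [235.6 236.2] 4022 [ 0.517 -0.15   0.06 ]
scene mark 0.57 [288.4 171.8] 2684 [0.37  0.061 0.06 ]
scene mouse_mid 0.67 [382.1 275. ] 1079 [0.752 0.112 0.016]
scene bottle_mid 0.84 [298.2 292.4] 1002 [ 0.725 -0.088  0.065]
scene screwdriver_grip 0.48 [410.3 179.1] 213 [0.526 0.378 0.015]
```

View pics/top0.png

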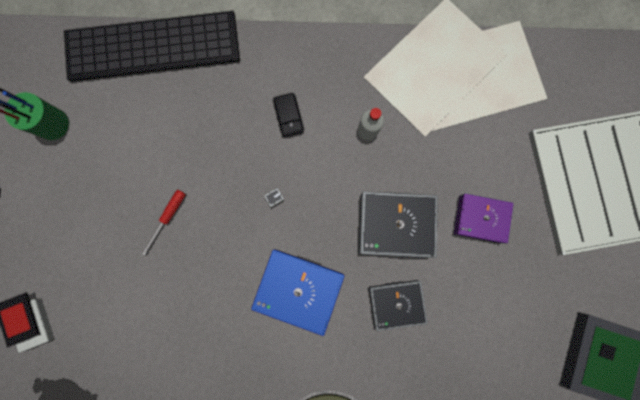

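View pics/scene0.png

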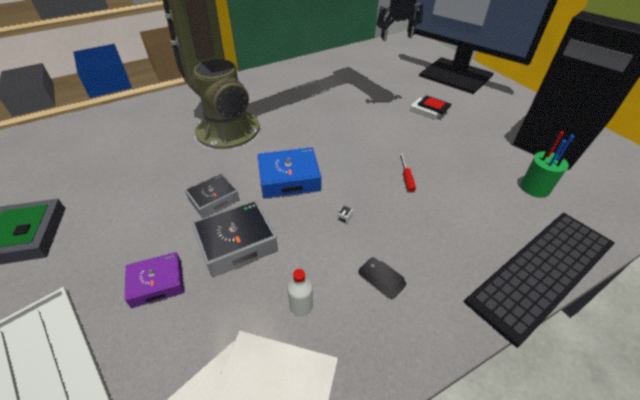

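The top view shows the large grey amp (shaft ≈ (401,225), mark (400,208)), and the knob at (273,198). The blue, purple and small grey amps are decoys. The bottle is at (371,122), the mouse at (289,115) and the screwdriver at (170,211).

```bash
python3 - <<'E'
from h import *
np.set_printoptions(precision=4,suppress=True)
s=telemetry.observe();R=rot(s['eef_rot'])
print(R);print(np.array(eyes.camera_params('wrist')['mount']),eyes.camera_params('wrist')['intrinsics'])
print('shaft',atz('top',(401,225),.08),'mark',atz('top',(400.5,208.5),.06),'foot',atz('top',(400,225),.06))
k=atz('top',(273,198),.02);print('knob',k)
d=np.array([k[0]-s['ee_pos'][0],k[1]-s['ee_pos'][1],.20-s['ee_pos'][2]]);print(R.T@d*1000)
im=cv2.imread('pics/top0.png')
a=cv2.resize(im[178:218,253:293],(400,400),interpolation=cv2.INTER_CUBIC);b=cv2.resize(im[195:235,380:420],(400,400),interpolation=cv2.INTER_CUBIC)
cv2.imwrite('pics/c1.png',np.hstack([a,b]))
E
```

```text
[[ 0.9726 -0.2327  0.    ]
 [-0.2327 -0.9726 -0.0001]
 [ 0.0001  0.0001 -1.    ]]
[[-0.0008 -0.959  -0.2835  0.0715]
 [ 1.     -0.0007 -0.0005  0.0002]
 [ 0.0003 -0.2835  0.959  -0.1351]
 [ 0.      0.      0.      1.    ]] [[309.7069   0.     318.0934]
 [  0.     309.7069 198.8476]
 [  0.       0.       1.    ]]
shaft [ 0.4909 -0.1462  0.08  ] mark [ 0.5287 -0.1493  0.06  ] foot [ 0.4919 -0.1482  0.06  ]
knob [0.5506 0.1396 0.02  ]
[503.0463 336.1289  39.3266]
```

View pics/c1.png

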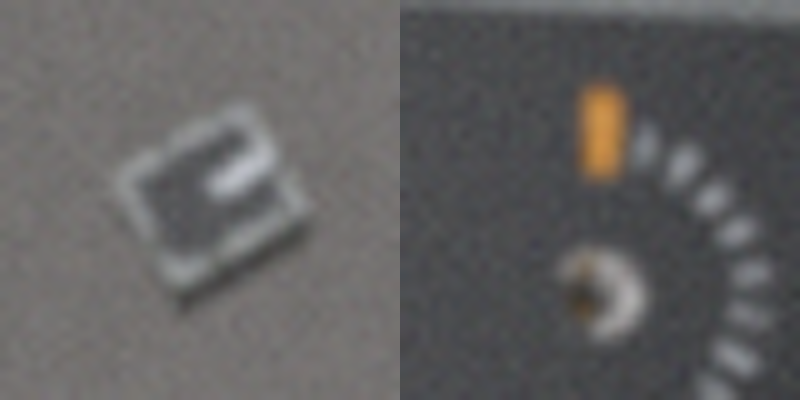

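The crop shows the knob's white line pointing right and slightly up, a heading of about -61° (x up, y left). The mark lies at about 0° from the shaft. I'll move over the knob and turn the tool to match.

```bash
python3 -m handwheel '[[[45.7,30.6,3.6],[0,0,0],85],[[45.7,30.6,3.6],[0,0,0],85],[[45.7,30.6,3.6],[0,0,0],85],[[45.7,30.6,3.6],[0,0,0],85],[[45.7,30.6,3.6],[0,0,0],85],[[45.7,30.6,3.6],[0,0,0],85],[[45.7,30.6,3.6],[0,0,0],85],[[45.7,30.6,3.6],[0,0,0],85]]' 40; python3 -m handwheel '[[[45.7,30.6,3.6],[0,0,0],85],[[45.7,30.6,3.6],[0,0,0],85],[[45.7,30.6,3.6],[0,0,0],85],[[0,0,0],[0,0,0.166],85],[[0,0,0],[0,0,0.166],85],[[0,0,0],[0,0,0.166],85],[[0,0,0],[0,0,0.166],85],[[0,0,0],[0,0,0.166],85]]'; python3 - <<'E'
from h import *
np.set_printoptions(precision=4,suppress=True)
s=telemetry.observe();print(s['ee_pos'],s['eef_rot'],s['joint_pos'])
cv2.imwrite('pics/w1.png',eyes.snapshot('wrist'))
for r in eyes.regions_of('wrist','knob_mid'): print(r['score'],r['uv'],r['pixels'].sum(),atz('wrist',r['uv'],.03,s))
E
```

```text
time_s: 1.7
ee_pos: [0.4392, 0.2589, 0.2108]
eef_rot: [-0.0, 0.993, -0.117, 0.0]
contact_force: [0.6, 0.6, -0.4]
opening: 0.0849
grip_force: 0.0
time_s: 2.7
ee_pos: [0.5502, 0.1392, 0.1997]
eef_rot: [0.0, 0.86, -0.51, 0.0]
contact_force: [-0.6, -0.5, -0.5]
opening: 0.0849
grip_force: 0.0
[0.5502 0.1392 0.1997] [ 0.      0.8602 -0.51    0.    ] [ 0.6014 -0.0471 -0.074   0.0001 -1.5439 -0.1009]
0.68 [320.4, 178.6] 1069 [0.5491 0.1352 0.03  ]
0.49 [486.2, 24.3] 8000 [ 0.476  -0.1036  0.03  ]
```

View pics/w1.png

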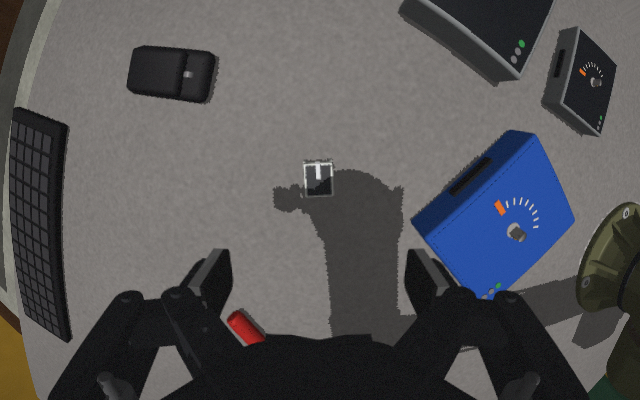

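The wrist view shows the knob at about (318,178), aligned with the tool and its white line pointing up (tool +x).

```bash
python3 - <<'E'
from h import *
np.set_printoptions(precision=4,suppress=True)
s=telemetry.observe();R=rot(s['eef_rot'])
im=cv2.imread('pics/w1.png');g=cv2.cvtColor(im,6)[145:212,285:352]
c=cv2.resize(g,None,fx=8,fy=8,interpolation=cv2.INTER_CUBIC)
cv2.imwrite('pics/w1c.png',c)
m=(g>150).astype(np.uint8);n,l,st,ce=cv2.connectedComponentsWithStats(m);i=1+st[1:,4].argmax()
pts=np.argwhere(l==i)[:,::-1].astype(np.float32);rc=cv2.minAreaRect(pts);print(rc)
b=cv2.boxPoints(rc)+[285,145]
w=np.array([atz('wrist',p,.03,s) for p in b]);t=(w-s['ee_pos'])@R*1000;print(t,t.mean(0))
E
```

```text
((32.56420135498047, 29.027240753173828), (24.327533721923828, 28.19498634338379), 86.42366790771484)
[[ 19.179  -14.7959 169.7523]
 [ 20.93    13.2571 169.7507]
 [ -4.0272  15.0154 169.7485]
 [ -5.8481 -13.5622 169.7502]] [  7.5584  -0.0214 169.7504]
```

View pics/w1c.png

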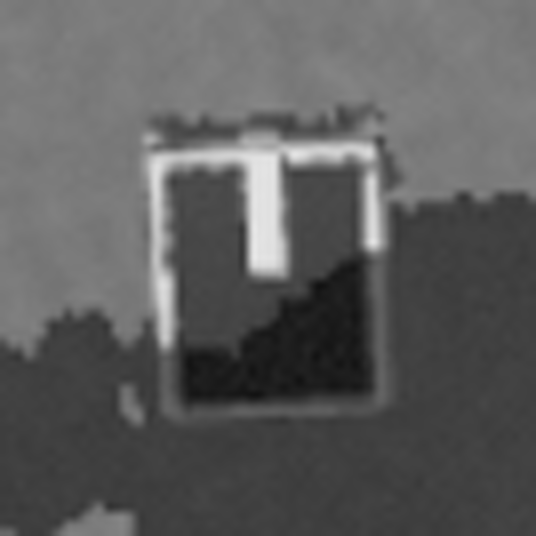

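The crop shows the knob centred at about (318.9,179.7), turned 2–3° anticlockwise of the tool. I'll descend and grip.

```bash
python3 -m handwheel '[[[1.5,1.4,40],[0,0,-0.045],85],[[0,0,40],[0,0,0],85],[[0,0,40],[0,0,0],85],[[0,0,40],[0,0,0],65],[[0,0,27],[0,0,0],55],[[0,0,0],[0,0,0],45],[[0,0,0],[0,0,0],20],[[0,0,0],[0,0,0],20]]' 40;  python3 -m handwheel '[[[0,0,0],[0,0,0],20],[[0,0,0],[0,0,0],20],[[0,0,0],[0,0,0],20],[[0,0,0],[0,0,0],20],[[0,0,-5],[0,0,0],20],[[0,0,-40],[0,0,0],20],[[0,0,-50],[0,0,0],20],[[0,0,-50],[0,0,0],20]]' 40
```

```text
time_s: 3.8
ee_pos: [0.5506, 0.1377, 0.0145]
eef_rot: [-0.001, 0.873, -0.488, 0.001]
contact_force: [-0.4, -0.9, -0.5]
opening: 0.0293
grip_force: 41.5
time_s: 4.8
ee_pos: [0.5492, 0.137, 0.1589]
eef_rot: [0.0, 0.873, -0.488, -0.0]
contact_force: [0.9, 1.3, -0.8]
opening: 0.029
grip_force: 41.6
```

The knob is gripped and lifted. I'll go near the shaft, keeping it about 45 mm ahead along tool +x so the wrist camera can see it.

```bash
python3 -m handwheel '[[[20,25,2],[0,0,0],20],[[31,37,3],[0,0,0],20],[[31,37,3],[0,0,0],20],[[31,37,3],[0,0,0],20],[[31,37,3],[0,0,0],20],[[23,25,4],[0,0,0],20],[[0,0,0],[0,0,0],20],[[0,0,0],[0,0,0],20]]' 40; python3 - <<'E'
from h import *
np.set_printoptions(precision=4,suppress=True)
s=telemetry.observe();print(s['ee_pos'],s['eef_rot'],s['joint_pos'])
im=eyes.snapshot('wrist');cv2.imwrite('pics/w2.png',im)
for r in eyes.regions_of('wrist','shaft_top'): print(r['score'],r['uv'],r['pixels'].sum())
# project expected shaft
cv2.imwrite('pics/w2c.png',cv2.resize(im[60:360,170:470],(600,600),interpolation=cv2.INTER_CUBIC))
E
```

```text
time_s: 5.8
ee_pos: [0.4683, -0.1087, 0.1397]
eef_rot: [-0.0, 0.873, -0.488, -0.0]
contact_force: [-0.3, -0.8, -1.3]
opening: 0.0292
grip_force: 41.6
[ 0.4683 -0.1087  0.1397] [-0.      0.8727 -0.4883 -0.0001] [ 0.193  -0.2768 -0.3859 -0.0001 -1.4618  0.3576]
0.97 [316.8, 132.4] 39698
0.9 [415.9, 5.3] 678
0.69 [334.2, 324.4] 1080
0.56 [471.5, 237.2] 10925
```

View pics/w2c.png

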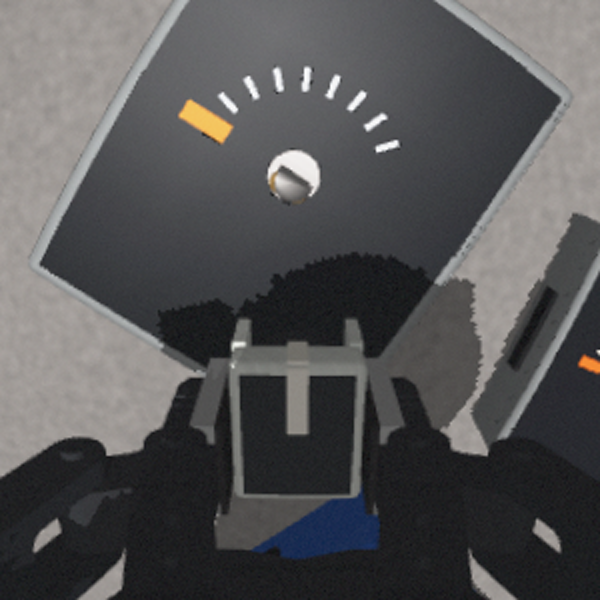

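The crop shows the knob held square with its line at (297,385), and the mark at (206,121). The shaft is at about (292,182), with a white collar beneath it. I'll take a second view from nearly the opposite side to cancel calibration bias.

```bash
python3 -m handwheel '[[[41.6,-11.6,0],[0,0,0],20],[[41.6,-11.6,0],[0,0,0],20],[[0,0,0],[0,0,0.185],20],[[0,0,0],[0,0,0.185],20],[[0,0,0],[0,0,0.185],20],[[0,0,0],[0,0,0.185],20],[[0,0,0],[0,0,0.185],20],[[0,0,0],[0,0,0.185],20]]' 40; python3 -m handwheel '[[[0,0,0],[0,0,0.185],20],[[0,0,0],[0,0,0.185],20],[[0,0,0],[0,0,0.185],20],[[0,0,0],[0,0,0.185],20],[[0,0,0],[0,0,0.185],20],[[0,0,0],[0,0,0.185],20],[[0,0,0],[0,0,0.185],20],[[0,0,0],[0,0,0.185],20]]' 40; python3 - <<'E'
from h import *
np.set_printoptions(precision=4,suppress=True)
s=telemetry.observe();print(s['ee_pos'],s['eef_rot'],s['joint_pos'])
im=eyes.snapshot('wrist');cv2.imwrite('pics/w3.png',im)
s1=dict(ee_pos=np.array([ .4683,-.1087,.1397]),eef_rot=[-0.,.8727,-.4883,-.0001])
a=cv2.imread('pics/w2.png')
o=[]
for S,i in((s1,a),(s,im)):
    # project shaft estimate by brute search
    from scipy.optimize import fsolve
    uv=fsolve(lambda u:(atz('wrist',u,.08,S)-[.4915,-.147,.08])[:2]*1000,[317,150]);print(uv)
    o.append(cv2.resize(i[130:170,297:337],(400,400),interpolation=cv2.INTER_CUBIC))
cv2.imwrite('pics/w3c.png',np.hstack(o))
E
```

```text
time_s: 6.9
ee_pos: [0.5321, -0.1665, 0.1396]
eef_rot: [-0.0, -0.483, 0.876, 0.0]
contact_force: [-0.4, -1.0, -0.9]
opening: 0.0292
grip_force: 41.6
time_s: 7.9
ee_pos: [0.5321, -0.1665, 0.1396]
eef_rot: [-0.0, 0.234, 0.972, -0.0]
contact_force: [-0.2, 0.3, -0.8]
opening: 0.0293
grip_force: 41.6
[ 0.5321 -0.1665  0.1396] [-0.0001  0.2342  0.9722 -0.0001] [ 0.0569 -0.0611 -0.1969  0.     -1.4353 -2.1005]
[319.0362 153.8634]
[316.8756 153.5007]
```

View pics/w3c.png

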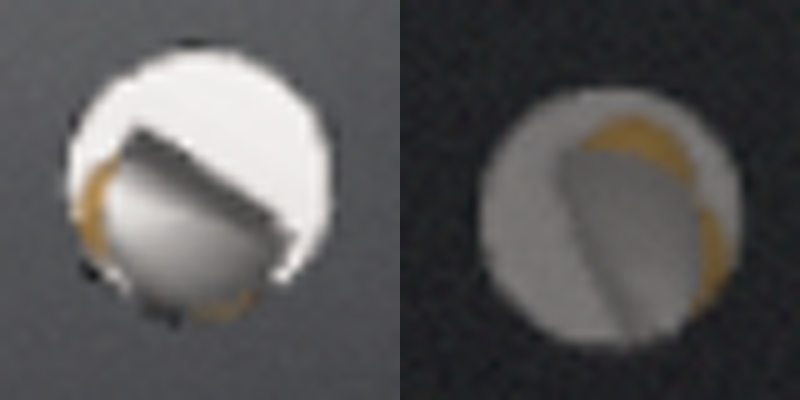

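In the left crop the flat faces up-right, and in the right crop it faces left. Both put the flat's heading near -94° (±4). The white collar is concentric with the shaft, with its centre at about (317,148) in the first view and (318,152) in the second. I'll fit the circles and the knob's outline.

```bash
python3 - <<'E'
from h import *
np.set_printoptions(precision=4,suppress=True)
s=telemetry.observe()
s1=dict(ee_pos=np.array([ .4683,-.1087,.1397]),eef_rot=[-0.,.8727,-.4883,-.0001])
A=[];B=[]
for S,f,th in((s1,'w2',150),(s,'w3',75)):
    i=cv2.imread(f'pics/{f}.png');g=cv2.resize(i[130:170,297:337],None,fx=10,fy=10,interpolation=cv2.INTER_CUBIC)
    hsv=g.max(2);m=(hsv>th).astype(np.uint8)
    n,l,st,ce=cv2.connectedComponentsWithStats(m);k=1+st[1:,4].argmax()
    p=np.argwhere(l==k)[:,::-1].astype(float)
    h=cv2.convexHull(p.astype(np.float32))[:,0].astype(float)
    # robust circle fit on hull
    from scipy.optimize import least_squares
    q=least_squares(lambda c:np.hypot(*(h-c[:2]).T)-c[2],[h[:,0].mean(),h[:,1].mean(),130],loss='soft_l1',f_scale=3).x
    uv=q[:2]/10-.45+[297,130];w=atz('wrist',uv,.061,S);R=rot(S['eef_rot'])
    print(f,q,uv,w);A.append(np.hstack([np.eye(2),R[:2,:2]]));B.append(w[:2])
    # knob top white/grey outline scan: profile across rows/cols near knob
    print('tool',(w-S['ee_pos'])@R*1000)
x=np.linalg.solve(np.vstack(A),np.hstack(B));print('shaft',x[:2],'bias(tool)',x[2:])
i=cv2.imread('pics/w2.png')
print('col',i[225:345,300:306].max(2).mean(1).astype(int))
print('row',i[260:285,275:365].max(2).mean(0).astype(int))
E
```

```text
w2 [199.9644 180.4697 131.5388] [316.5464 147.597 ] [ 0.4938 -0.1476  0.061 ]
tool [46.4773 -1.4025 78.6918]
w3 [209.901  216.635  130.6855] [317.5401 151.2135] [ 0.4928 -0.1469  0.061 ]
tool [43.9517 -0.7173 78.595 ]
shaft [ 0.4934 -0.1471] bias(tool) [ 0.0006 -0.0001]
col [ 30  29  28  29  28  29  31  44  84 100 100 100 101 102 103 107 113 119
 124 125 126 119  94  36  36  37  37  37  35  37  37  35  35  37  37  35
  38  36  36  37  36  36  36  37  36  36  37  37  35  35  36  37  37  37
  38  35  36  38  36  36  36  37  36  38  37  36  36  35  36  37  36  37
  36  36  36  37  36  36  36  37  37  36 100 112  88  80  80  81  81  84
  82  82  81  81  80  79  79  80  81  80  81  79  80  79  79  79  78  79
  79  68  55  34  31  31  32  31  29  31  27  27]
row [ 82  82  63  49  39  32  29  27  26  29  60 104 123 126 121  65  45  37
  37  36  36  37  37  37  37  36  37  36  36  37  36  36  36  36  37  37
  37  45  74 110 109 110 110 110 109 110 109 110  90  61  37  37  37  36
  37  37  37  36  37  37  37  36  37  36  37  36  36  36  36  36  38  43
 103 120 123 112  74  38  26  26  29  31  35  45  58  79  83  82  78  70]
```

```bash
python3 - <<'E'
from h import *
np.set_printoptions(precision=2,suppress=True)
s1=dict(ee_pos=np.array([ .4683,-.1087,.1397]),eef_rot=[-0.,.8727,-.4883,-.0001]);R=rot(s1['eef_rot'])
for zz in (-.0173,-.0185):
  for uv in ((318.2,308.6),(318.2,306.6),(318.2,247.5),(318.2,241),(318.2,239.5),(285.3,272),(351,272),(313,272),(323.7,272)):
    print(zz,uv,(atz('wrist',uv,.1397-zz,s1)-s1['ee_pos'])@R*1000)
g=cv2.imread('pics/w2.png').max(2)
for r in(226,230,240,243,246,250,300,308):
  print(r,g[r,278:360])
E
```

```text
-0.0173 (318.2, 308.6) [-15.38  -0.36 -17.3 ]
-0.0173 (318.2, 306.6) [-14.2   -0.36 -17.3 ]
-0.0173 (318.2, 247.5) [ 16.55  -0.34 -17.3 ]
-0.0173 (318.2, 241) [ 19.55  -0.34 -17.3 ]
-0.0173 (318.2, 239.5) [ 20.23  -0.34 -17.3 ]
-0.0173 (285.3, 272) [  4.52 -14.72 -17.3 ]
-0.0173 (351, 272) [  4.49  13.99 -17.3 ]
-0.0173 (313, 272) [  4.64  -2.61 -17.3 ]
-0.0173 (323.7, 272) [  4.63   2.05 -17.3 ]
-0.0185 (318.2, 308.6) [-14.48  -0.36 -18.5 ]
-0.0185 (318.2, 306.6) [-13.32  -0.36 -18.5 ]
-0.0185 (318.2, 247.5) [ 17.12  -0.34 -18.5 ]
-0.0185 (318.2, 241) [ 20.09  -0.34 -18.5 ]
-0.0185 (318.2, 239.5) [ 20.77  -0.34 -18.5 ]
-0.0185 (285.3, 272) [  5.21 -14.57 -18.5 ]
-0.0185 (351, 272) [  5.18  13.84 -18.5 ]
-0.0185 (313, 272) [  5.33  -2.59 -18.5 ]
-0.0185 (323.7, 272) [  5.33   2.02 -18.5 ]
226 [ 30  31  28  30  28  28  28  33  37  85 110 115 118 114 115 106  95  70
  33  32  29  34  32  25  34  32  28  27  29  29  31  32  29  31  34  32
  34  35  34  32  34  29  34  34  32  29  33  33  34  30  29  33  32  32
  26  28  31  28  30  31  26  30  32  44  67  92 102 103 105 103 101 104
  62
[... 1703 characters left out ...]
 53  82  84  82  82  81]
300 [ 32  37  38  37  33  27  29  20  59 116 119 124 127 103  37  38  39  36
  31  37  41  33  39  38  36  36  37  39  36  37  35  37  38  37  38  36
  36  36  39  35  35  37  36  40  38  38  32  38  37  39  36  32  35  35
  36  37  35  35  39  36  33  38  33  37  39  39  36  74 109 122 122 114
  74  34  30  29  32  33  34  32  32  32]
308 [ 29  29  33  35  32  33  33  49  80  80  82  94 101 108 118 114 112 110
 107 109 110 110 112 116 112 113 112 112 111 114 113 108 105 107 107 107
 106 108 109 107 108 109 109 111 109 109 109 113 111 108 109 109 110 109
 110 108 110 109 114 110 114 111 112 112 114 114 115 116 107  97  90  83
  81  64  40  28  34  34  33  36  29  30]
```

```bash
python3 - <<'E'
from h import *
np.set_printoptions(precision=5,suppress=True)
S=dict(ee_pos=np.array([ .5502,.1392,.1997]),eef_rot=[0,.8602,-.51,0]);R=rot(S['eef_rot'])
b=R@[.0006,-.0001,0]
for v in(179.2,163.0-.2,195.8):
  w=atz('wrist',(318.4,v),.03,S);R2=rot([0,.873,-.488,0])
  print(w,(w-S['ee_pos'])@R*1000,'in grip:',(w-b-[.5506,.1377,0])@R2*1000)
s=telemetry.observe();R3=rot(s['eef_rot']);h=np.degrees(np.arctan2(R3[1,0],R3[0,0]));print(h,s['joint_pos'])
for k in (0,):
  d=np.array([.4934,-.1471,.100+.0127])-s['ee_pos'];print('tool delta now',d@R3*1000)
E
```

```text
[0.55179 0.13635 0.03   ] [  3.26467  -0.03183 169.7    ] in grip: [  1.17049  -0.24138 -30.     ]
[0.55984 0.12162 0.03   ] [ 20.05471  -0.02179 169.7    ] in grip: [ 17.93827   0.62293 -30.     ]
[0.54345 0.15163 0.03   ] [-14.14807  -0.04164 169.7    ] in grip: [-16.2192   -1.13714 -30.     ]
152.4873545596469 [ 0.05687 -0.06112 -0.19696  0.00002 -1.43528 -2.10786]
tool delta now [43.30181 -0.64492 26.89484]
```

```bash
python3 -m handwheel '[[[10.9,0.1,6.7],[0,0,0],20],[[10.9,0.1,6.7],[0,0,0],20],[[10.9,0.1,6.7],[0,0,0],20],[[10.9,0,6.7],[0,0,0],20],[[0,0,0],[0,0,-0.165],20],[[0,0,0],[0,0,-0.165],20],[[0,0,0],[0,0,-0.165],20],[[0,0,0],[0,0,-0.165],20]]' 40; python3 -m handwheel '[[[0,0,0],[0,0,-0.165],20],[[0,0,0],[0,0,-0.165],20],[[0,0,0],[0,0,-0.165],20],[[0,0,0],[0,0,-0.165],20],[[0,0,0],[0,0,-0.165],20],[[0,0,0],[0,0,-0.165],20],[[0,0,0],[0,0,-0.165],20],[[0,0,0],[0,0,-0.165],20]]' 40;python3 -m handwheel '[[[0,0,0],[0,0,0],20],[[0,0,3],[0,0,0],20],[[0,0,3],[0,0,0],20],[[0,0,3],[0,0,0],20],[[0,0,2],[0,0,0],20],[[0,0,2],[0,0,0],20],[[0,0,2],[0,0,0],20],[[0,0,1],[0,0,0],20]]' 40; python3 - <<'E'
from h import *
np.set_printoptions(precision=4,suppress=True)
s=telemetry.observe();R=rot(s['eef_rot']);print(np.degrees(np.arctan2(R[1,0],R[0,0])),s['ee_pos'],s['contact_force'],s['ft_torque'])
E
```

```text
time_s: 8.95
ee_pos: [0.4926, -0.1473, 0.1128]
eef_rot: [0.0, -0.099, 0.995, -0.0]
contact_force: [-0.1, -0.0, -0.4]
opening: 0.0292
grip_force: 41.7
time_s: 9.95
ee_pos: [0.4926, -0.1473, 0.1128]
eef_rot: [0.0, -0.688, 0.726, -0.0]
contact_force: [-0.3, -0.5, -1.1]
opening: 0.0294
grip_force: 41.7
time_s: 10.95
ee_pos: [0.4929, -0.1475, 0.0968]
eef_rot: [-0.0, -0.686, 0.728, 0.0]
contact_force: [-0.3, 0.7, 0.2]
opening: 0.0292
grip_force: 41.7
-93.3824294219501 [ 0.4929 -0.1475  0.0968] [-0.3007  0.6956  0.179 ] [ 0.0037 -0.0087  0.0259]
```

```bash
python3 -m handwheel '[[[-1.5,-0.5,1],[0,0,0],20],[[0,0,1],[0,0,0],20],[[0,0,0.5],[0,0,0],20],[[0,0,0.5],[0,0,0],20],[[0,0,0],[0,0,0],20],[[0,0,0],[0,0,0],20],[[0,0,0],[0,0,0],20],[[0,0,0],[0,0,0],20]]' 40; python3 -m handwheel '[[[0,0,0.3],[0,0,0],20],[[0,0,0.3],[0,0,0],20],[[0,0,0.3],[0,0,0],20],[[0,0,0.3],[0,0,0],20],[[0,0,0],[0,0,0],20],[[0,0,0],[0,0,0],20],[[0,0,0],[0,0,0],20],[[0,0,0],[0,0,0],20]]' 40
```

```text
time_s: 11.95
ee_pos: [0.4936, -0.1461, 0.094]
eef_rot: [0.0, -0.686, 0.728, -0.0]
contact_force: [-0.4, 0.0, 0.1]
opening: 0.0294
grip_force: 41.7
time_s: 12.95
ee_pos: [0.4935, -0.1462, 0.0927]
eef_rot: [-0.0, -0.686, 0.728, -0.0]
contact_force: [0.3, -2.9, -0.4]
opening: 0.0292
grip_force: 41.7
```

```bash
python3 -m handwheel '[[[0,0,0.3],[0,0,0],20],[[0,0,0.3],[0,0,0],20],[[0,0,0.3],[0,0,0],20],[[0,0,0],[0,0,0],20],[[0,0,0],[0,0,0],20],[[0,0,0],[0,0,0],20],[[0,0,0],[0,0,0],20],[[0,0,0],[0,0,0],20]]' 40; python3 - <<'E'
from h import *
np.set_printoptions(precision=3,suppress=True)
s=telemetry.observe();print(s['contact_force'],s['ft_torque'],s['ee_pos'])
E
```

```text
time_s: 13.95
ee_pos: [0.4936, -0.1462, 0.0919]
eef_rot: [-0.0, -0.686, 0.728, -0.0]
contact_force: [0.6, -3.8, 0.9]
opening: 0.029
grip_force: 41.7
[ 0.576 -3.841  0.926] [-1.289 -0.06   0.005] [ 0.494 -0.146  0.092]
```

Side force with almost no vertical force means the bore is entering and its flat is pressing on the shaft's flat. I'll shift a little along tool +x and continue.

```bash
python3 -m handwheel '[[[0.4,0,0],[0,0,0],20],[[0.4,0,0],[0,0,0],20],[[0,0,0.3],[0,0,0],20],[[0,0,0.3],[0,0,0],20],[[0,0,0.3],[0,0,0],20],[[0,0,0.3],[0,0,0],20],[[0,0,0],[0,0,0],20],[[0,0,0],[0,0,0],20]]' 40; python3 - <<'E'
from h import *
np.set_printoptions(precision=3,suppress=True)
s=telemetry.observe();print(s['contact_force'],s['ft_torque'],s['ee_pos'])
E
```

```text
time_s: 14.95
ee_pos: [0.4935, -0.1469, 0.0906]
eef_rot: [-0.0, -0.686, 0.728, -0.0]
contact_force: [1.1, -0.6, -0.3]
opening: 0.0292
grip_force: 41.7
[ 1.092 -0.585 -0.324] [ 0.003 -0.059 -0.008] [ 0.493 -0.147  0.091]
```

```bash
python3 -m handwheel '[[[0,0,0.6],[0,0,0],20],[[0,0,0.6],[0,0,0],20],[[0,0,0.6],[0,0,0],20],[[0,0,0.6],[0,0,0],20],[[0,0,0.6],[0,0,0],20],[[0,0,0.6],[0,0,0],20],[[0,0,0.6],[0,0,0],20],[[0,0,0],[0,0,0],20]]' 40; python3 - <<'E'
from h import *
np.set_printoptions(precision=3,suppress=True)
s=telemetry.observe();print(s['contact_force'],s['ft_torque'],s['ee_pos'])
E
```

```text
time_s: 15.95
ee_pos: [0.4934, -0.1469, 0.0864]
eef_rot: [-0.0, -0.686, 0.728, -0.0]
contact_force: [-0.5, 0.0, 0.9]
opening: 0.0293
grip_force: 41.7
[-0.486  0.029  0.871] [-0.025 -0.029 -0.   ] [ 0.493 -0.147  0.086]
```

```bash
python3 -m handwheel '[[[0,0,0.8],[0,0,0],20],[[0,0,0.8],[0,0,0],20],[[0,0,0.8],[0,0,0],20],[[0,0,0.8],[0,0,0],20],[[0,0,0.8],[0,0,0],20],[[0,0,0.8],[0,0,0],20],[[0,0,0.8],[0,0,0],20],[[0,0,0],[0,0,0],20]]' 40; python3 - <<'E'
from h import *
np.set_printoptions(precision=3,suppress=True)
s=telemetry.observe();print(s['contact_force'],s['ft_torque'],s['ee_pos'])
E
```

```text
time_s: 16.95
ee_pos: [0.4933, -0.1466, 0.0801]
eef_rot: [-0.0, -0.686, 0.728, 0.0]
contact_force: [0.1, 3.7, -2.7]
opening: 0.0296
grip_force: 41.6
[ 0.058  3.72  -2.693] [ 1.122 -0.24   0.033] [ 0.493 -0.147  0.08 ]
```

```bash
python3 -m handwheel '[[[-0.3,0,0.8],[0,0,0],20],[[0,0,0.8],[0,0,0],20],[[0,0,0.8],[0,0,0],20],[[0,0,0.8],[0,0,0],20],[[0,0,0.8],[0,0,0],20],[[0,0,0.5],[0,0,0],20],[[0,0,0],[0,0,0],20],[[0,0,0],[0,0,0],20]]' 40; python3 - <<'E'
from h import *
np.set_printoptions(precision=3,suppress=True)
s=telemetry.observe();print(s['contact_force'],s['ft_torque'],s['ee_pos'])
E
```

```text
time_s: 17.95
ee_pos: [0.4936, -0.1467, 0.0765]
eef_rot: [-0.0, -0.686, 0.728, -0.0]
contact_force: [0.3, -0.8, -0.2]
opening: 0.029
grip_force: 41.6
[ 0.274 -0.821 -0.183] [-0.017 -0.038  0.019] [ 0.494 -0.147  0.076]
```

```bash
python3 -m handwheel '[[[0,0,0.5],[0,0,0],20],[[0,0,0.5],[0,0,0],20],[[0,0,0.4],[0,0,0],20],[[0,0,0.4],[0,0,0],20],[[0,0,0],[0,0,0],20],[[0,0,0],[0,0,0],20],[[0,0,0],[0,0,0],20],[[0,0,0],[0,0,0],20]]' 40; python3 - <<'E'
from h import *
np.set_printoptions(precision=3,suppress=True)
s=telemetry.observe();print(s['contact_force'],s['ft_torque'],s['ee_pos'])
E
```

```text
time_s: 18.95
ee_pos: [0.4941, -0.1469, 0.0762]
eef_rot: [0.0, -0.686, 0.728, -0.001]
contact_force: [-2.7, 0.2, 7.4]
opening: 0.0293
grip_force: 42.7
[-2.686  0.212  7.362] [0.304 0.815 0.011] [ 0.494 -0.147  0.076]
```

```bash
python3 -m handwheel '[[[0,0,0.4],[0,0,0],20],[[0,0,0.4],[0,0,0],20],[[0,0,0],[0,0,0],20],[[0,0,0],[0,0,0],20],[[0,0,0],[0,0,0],20],[[0,0,0],[0,0,0],20],[[0,0,0],[0,0,0],20],[[0,0,0],[0,0,0],20]]' 40; python3 -m handwheel '[[[0,0,-0.5],[0,0,0],20],[[0,0,-0.5],[0,0,0],20],[[0,0,-0.5],[0,0,0],20],[[0,0,0],[0,0,-0.15],20],[[0,0,0],[0,0,-0.15],20],[[0,0,0],[0,0,-0.15],20],[[0,0,0],[0,0,-0.15],20],[[0,0,0],[0,0,0],20]]' 40; python3 - <<'E'
from h import *
np.set_printoptions(precision=3,suppress=True)
s=telemetry.observe();print(s['contact_force'],s['ft_torque'],s['ee_pos'])
E
```

```text
time_s: 19.95
ee_pos: [0.4942, -0.1469, 0.0761]
eef_rot: [0.0, -0.686, 0.728, -0.001]
contact_force: [-4.4, 1.7, 11.4]
opening: 0.0294
grip_force: 43.2
time_s: 20.95
ee_pos: [0.494, -0.1475, 0.0762]
eef_rot: [0.0, 0.87, -0.493, 0.001]
contact_force: [0.5, -5.4, 5.2]
opening: 0.0291
grip_force: 42.3
[ 0.478 -5.365  5.181] [-1.643 -0.077 -0.007] [ 0.494 -0.148  0.076]
```

```bash
python3 -m handwheel '[[[0.3,0.2,0],[0,0,-0.15],20],[[0,0,-0.3],[0,0,-0.15],20],[[0,0,0],[0,0,-0.15],20],[[0,0,0],[0,0,-0.15],20],[[0,0,0],[0,0,-0.15],20],[[0,0,0],[0,0,-0.15],20],[[0,0,0],[0,0,-0.15],20],[[0,0,0],[0,0,0],20]]' 40; python3 - <<'E'
from h import *
np.set_printoptions(precision=3,suppress=True)
s=telemetry.observe();R=rot(s['eef_rot']);print(s['contact_force'],s['ft_torque'],s['ee_pos'],np.degrees(np.arctan2(R[1,0],R[0,0])))
im=eyes.snapshot('wrist');cv2.imwrite('pics/w4.png',im)
cv2.imwrite('pics/w4c.png',cv2.resize(im[100:340,200:440],(600,600),interpolation=cv2.INTER_CUBIC))
E
```

```text
time_s: 21.95
ee_pos: [0.4943, -0.1469, 0.0762]
eef_rot: [0.0, 1.0, 0.008, 0.001]
contact_force: [2.0, -1.1, 4.9]
opening: 0.0292
grip_force: 42.4
[ 2.026 -1.105  4.863] [-0.249 -0.543 -0.018] [ 0.494 -0.147  0.076] 0.9498882381152177
```

View pics/w4c.png

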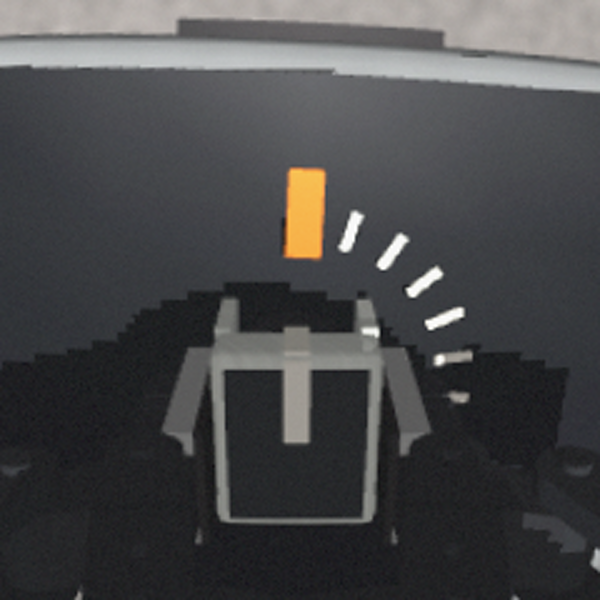

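The line (297,385) points almost at the mark (305,213), with about 3° of overshoot to allow for spring-back. I'll let go and look.

```bash
python3 -m handwheel '[[[0,0,0],[0,0,0],40],[[0,0,0],[0,0,0],60],[[0,0,0],[0,0,0],70],[[0,0,0],[0,0,0],70],[[0,0,-10],[0,0,0],70],[[-10,0,-20],[0,0,0],70],[[-25,0,-25],[0,0,0],70],[[0,0,0],[0,0,0],70]]' 20; python3 - <<'E'
from h import *
np.set_printoptions(precision=3,suppress=True)
s=telemetry.observe();R=rot(s['eef_rot']);print(s['contact_force'],s['ee_pos'],np.degrees(np.arctan2(R[1,0],R[0,0])))
im=eyes.snapshot('wrist');cv2.imwrite('pics/w5.png',im)
cv2.imwrite('pics/w5c.png',cv2.resize(im[80:280,220:420],(600,600),interpolation=cv2.INTER_CUBIC))
E
```

```text
time_s: 23.0
ee_pos: [0.4591, -0.1479, 0.1341]
eef_rot: [0.0, 1.0, 0.01, 0.003]
contact_force: [0.0, -0.4, 0.2]
opening: 0.0703
grip_force: 0.0
[ 0.048 -0.37   0.186] [ 0.459 -0.148  0.134] 1.147434419168136
```

View pics/w5c.png

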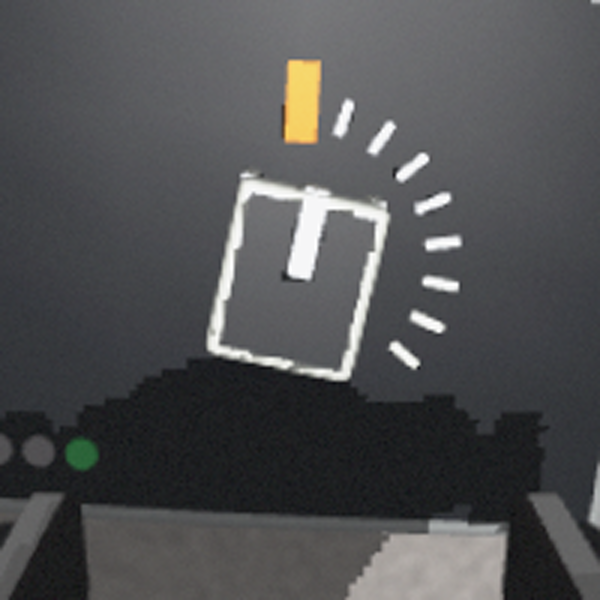

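After release the knob sprang back about 11–12° clockwise, leaving the line roughly 9° short of the mark. That passes, but only just. I'll regrip at its present angle and turn about 8° further than before.

```bash
python3 -m handwheel '[[[25,0,15],[0,0,0],70],[[10,-0.3,10],[0,0,0],70],[[0,0,0],[0,0,0.1],70],[[0,0,0],[0,0,0.1],70],[[0,0,15],[0,0,0],70],[[0,0,12],[0,0,0],70],[[0,0,5],[0,0,0],70],[[0,0,0],[0,0,0],70]]' 40; python3 -m handwheel '[[[0,0,0],[0,0,0],50],[[0,0,0],[0,0,0],20],[[0,0,0],[0,0,0],20],[[0,0,0],[0,0,0],20],[[0,0,0],[0,0,0],20],[[0,0,0],[0,0,0],20],[[0,0,0],[0,0,0],20],[[0,0,0],[0,0,0],20]]' 40; python3 -m handwheel '[[[0,0,0],[0,0,-0.07],20],[[0,0,0],[0,0,-0.07],20],[[0,0,0],[0,0,-0.07],20],[[0,0,0],[0,0,-0.07],20],[[0,0,0],[0,0,-0.07],20],[[0,0,0],[0,0,0],20],[[0,0,0],[0,0,0],20],[[0,0,0],[0,0,0],20]]' 40; python3 - <<'E'
from h import *
s=telemetry.observe();R=rot(s['eef_rot']);print(s['contact_force'],s['ft_torque'],np.degrees(np.arctan2(R[1,0],R[0,0])))
E
```

```text
time_s: 24.05
ee_pos: [0.4932, -0.1467, 0.0729]
eef_rot: [0.0, 0.996, -0.09, -0.001]
contact_force: [-0.1, -0.8, 0.5]
opening: 0.0702
grip_force: 0.0
time_s: 25.05
ee_pos: [0.4938, -0.1467, 0.0741]
eef_rot: [0.0, 0.996, -0.09, 0.0]
contact_force: [-1.0, 1.0, 4.4]
opening: 0.0292
grip_force: 41.2
time_s: 26.05
ee_pos: [0.494, -0.1468, 0.0741]
eef_rot: [0.0, 0.996, 0.084, 0.001]
contact_force: [1.4, -0.2, 5.9]
opening: 0.0294
grip_force: 41.4
[ 1.41958129 -0.23910891  5.88606113] [-0.15292004 -0.41854334 -0.00653252] 9.670177792209595
```

```bash
python3 -m handwheel '[[[0,0,0],[0,0,0],40],[[0,0,0],[0,0,0],60],[[0,0,0],[0,0,0],70],[[0,0,0],[0,0,0],70],[[0,0,-12],[0,0,0],70],[[-10,0,-20],[0,0,0.14],70],[[-25,0,-25],[0,0,0],70],[[0,0,0],[0,0,0],70]]' 20; python3 - <<'E'
from h import *
np.set_printoptions(precision=3,suppress=True)
s=telemetry.observe();R=rot(s['eef_rot']);print(s['contact_force'],s['ee_pos'],np.degrees(np.arctan2(R[1,0],R[0,0])))
im=eyes.snapshot('wrist');cv2.imwrite('pics/w6.png',im)
cv2.imwrite('pics/w6c.png',cv2.resize(im[80:280,220:420],(600,600),interpolation=cv2.INTER_CUBIC))
E
```

```text
time_s: 27.05
ee_pos: [0.4593, -0.1494, 0.1342]
eef_rot: [0.0, 1.0, 0.015, 0.003]
contact_force: [0.7, -0.3, -0.2]
opening: 0.0706
grip_force: 0.0
[ 0.721 -0.298 -0.249] [ 0.459 -0.149  0.134] 1.732478950730669
```

View pics/w6c.png

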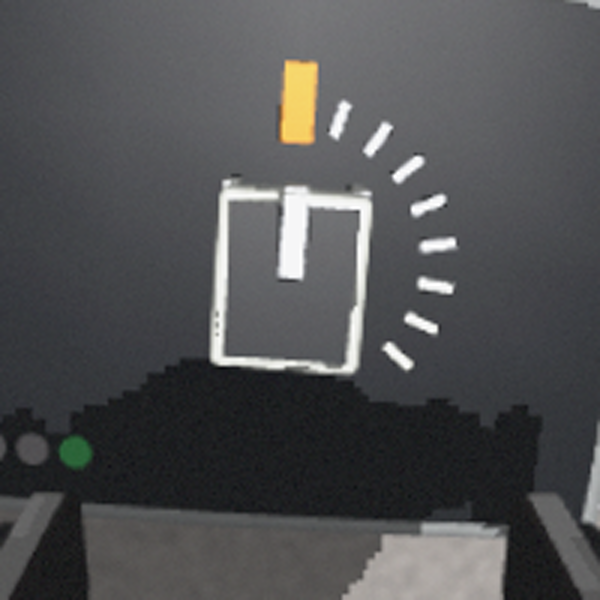

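The line (292,235) now runs parallel to the mark (299,102) and points at it within about 2–3°. The knob is seated and released, so I'm handing in.

```bash
python3 -c "
from cell import env
print(env.close_job())"
```

```text
the job is handed in; nothing more can be done
None
```

The knob is on the D-shaft, judged snapped home from its travel and a firm stop at about 11 N. It is released with its white line about 2–3° off the orange mark. I handed the job in after about 27 s; the hand-in call returned no verdict.

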